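# Angle the heat sink past the post into the cooling bay

## Task

Push the finned heat sink along the bench top, working on one end and then the other, so that its red end goes in behind the orange-topped post and it finishes lying fully home in the blue cooling bay, its long side flush against the back stop in front of the fans. Only push it: it must stay flat on the bench, never picked up or tipped. Leave the solder spool, the rectifier and the flux jar where they are, and finish with the hand clear.

Things in the scene. Friction and masses are not known exactly. Their poses are not given: they have to be found in the camera images.
- heatsink: Loose finned aluminium heat sink, fins up: 220 mm long (its y), 40 mm wide (x), 30 mm high, about 0.4 kg (varies), pushable on any side as a solid bar. Origin at the centre of its underside; +y points to the red end plate. It starts on the robot's side of the bay, within half a radian of parallel to it, shifted to the bay's -y side, its +x side and red end as they should finish.
- red_end (a point): Centre of the red end face of the heat sink, 110 mm from its middle along +y, 15 mm above its underside.
- grey_end (a point): Centre of the grey end face of the heat sink, 110 mm from its middle along -y, 15 mm above its underside.
- bay: Fixed blue three-sided bay, no floor, open to the robot (-x). Origin on the bench, mid-length of the back stop's inner face; +x into the stop, away from the robot, y along it. Walls 12 mm thick, 22 mm high; cheeks' inner faces at y = -135 and +135 mm, cheeks reach from the stop to x = -70 mm. A row of black fans 40 mm high stands behind the stop (x = 12 to 32 mm). Position and yaw vary.
- post: Fixed round post, 16 mm diameter, 45 mm high, black with an orange top, just outside the bay's mouth at bay x = -84 mm, bay y = 40 to 70 mm (varies). Origin at the centre of its foot. 76 mm are free between it and the back stop; the gap from it to the -y cheek is shorter than the heat sink.
- spool: Loose solder spool, blue flanges, 54 mm diameter, 40 mm high, upright; origin at the centre of its underside. Leave alone.
- rectifier: Loose black bridge rectifier, block 22 x 30 x 10 mm with four thin legs; origin at the centre of its underside. Leave alone.
- flux_jar: Loose amber glass flux jar with a yellow cap, 44 mm diameter, 45 mm high; origin at the centre of its underside. Leave alone.

How it is judged:
On the way:
1. the red end is in behind the post (y of red_end in the frame of post above 0.012 m and x of red_end in the frame of bay above -0.075 m), for 0.2 s.
At the end, for the whole second after the job is handed in: The heat sink lies flat and still in the bay between the two cheeks, red end on the post's side, both ends of its long side within 6 mm of the back stop; the spool, rectifier and flux jar are within 20 mm of where they began; the hand touches nothing (x of red_end in the frame of bay between -0.026 and -0.015 m and x of grey_end in the frame of bay between -0.026 and -0.015 m and y of red_end in the frame of bay between 0.07 and 0.138 m and y of grey_end in the frame of bay above -0.138 m and height (world z) of heatsink below 0.004 m and angle between heatsink's own z axis and vertical below 0.06 rad and linear speed of heatsink below 0.01 m/s and distance of each of spool, rectifier, flux_jar from where it was at the start of the episode below 0.02 m).
It fails at once if the heat sink is lifted or carried (height (world z) of heatsink above 0.01 m).
It fails at once if the heat sink is tipped (angle between heatsink's own z axis and vertical above 0.2 rad).
It fails at once if the solder spool is disturbed (distance of spool from where it was at the start of the episode above 0.02 m).
It fails at once if the rectifier is disturbed (distance of rectifier from where it was at the start of the episode above 0.02 m).
It fails at once if the flux jar is disturbed (distance of flux_jar from where it was at the start of the episode above 0.02 m).
It also fails if it takes over 72 s, if anything falls off the work surface, if the arm or the gripper's body presses on something with over 40 N, if the wrist force passes 120 N, or if a joint passes its speed limit or range.

## Robot

A 6-joint arm with a two-finger parallel gripper is mounted at the origin on the work surface. World frame = base frame: x ahead of the robot, y to its left, z up, the work surface at z = 0. Lengths are in m, angles in rad, forces in N, time in s.
With the tool pointing down it reaches from about 0.425 to 0.95 m from the base axis. Payload 3.5 kg.
Tool frame: the origin (TCP) lies at the very end of the fingers, on their centre line; the grasp point (between the pads) lies 19 mm behind it (ctrl.grip_point_offset is the distance from the TCP to the grasp point, in m); z points along the fingers, y is the line along which they close (so a half turn about z gives the same grasp; the last joint's range is limited). The gripper opens to 85 mm and grips with 20 to 120 N. Pads are 22 mm wide; open, the fingers measure 114 mm over their backs; the gripper's body (76 mm by 85 mm) begins 54 mm behind the grasp point. The pads swing forward as they close: fully open they stand 13 mm farther back than shut.
Start: joints at [-1.385, 0.286, 1.577, -0, 1.279, -0.15], TCP at [0.222, -0.637, 0.202] pointing down, gripper open.
Joint ranges: [-2.77, 2.77], [-0.9, 2.22], [0.21, 2.48], [-1.53, 4.67], [0.24, 2.81], [-2.84, 2.84]. Speed limits (rad/s): [2.79, 2.79, 3.14, 3.14, 3.14, 3.14].

## Interface

Orientations are given as a unit quaternion [x, y, z, w].
In Python, from plant import telemetry, vision, ctrl gives the robot as it stands.
- The arm moves only by the tool arm_command, never from a script. Its argument "series" is one flat list of numbers, 7 for each row, row after row: the shift along the tool's x, y, z in cm, then the turn, a rotation vector about the tool's x, y, z in degrees, then the closure, from 0 (fully open) to 1 (shut). A call has 1 to 10 rows; each row is the pose to reach, as a shift and turn from the pose commanded when the call began, along the tool's axes at that moment; what a row does not reach only later rows make up. A row lasts 1/12 s, in which the tool goes at most 41.7 mm and 7.16 degrees, less where a joint would pass 70% of its speed; a pose out of reach is approached as far as the arm can. A call with a gripper value outside its range is refused whole. The fingers move at their own pace and stop on an object; "force" is the grip in N (left out, the last holds). Time passes only in rows, so rows that repeat a pose let the fingers close. It gives the time, the measured TCP pose, the force, the opening and the grip force at its end, in the units of the state.
- telemetry.get_state(): the state, without advancing time (a new reading comes with each control period).
- vision.read_camera(name): name is "scene" or "top" or "wrist"; returns a dict with "color" (384x512x3 uint8, blue, green, red), "K" (3x3 intrinsics, pixels), "rvec" (rotation vector, rad) and "tvec" (3), from world to camera coordinates, as OpenCV has them; the wrist camera has in their place "T_tool_cam" (4x4, takes a point from camera to tool coordinates, whose origin is the TCP and whose axes are the flange's). Camera axes: x right, y down, z forward; pixel columns grow to the right and rows downward; lengths in m; the calibration is good to about 2 mm. A picture is of the moment at which its call begins: read the wrist's pose just before it. There is no depth.
- ctrl.sign_off(): hands the job in; it is judged then, once.
The state is a dict: "time": time; "qpos": joint angles; "dq": joint speeds; "joint_efforts": joint torques, N m; "eef_pos": TCP position; "tcp_rot": TCP orientation; "contact_force": force on the tool from outside, world axes, zero at the start; "wrist_torque": the same for the moment, N m; "opening": opening from 0.0 (shut) to 1.0 (fully open); "finger_force": force on a finger pad.
Only numpy, scipy, OpenCV 4.12 (cv2) and the standard library are available. Lean on these libraries where they do the work, as an engineer would, in place of code of your own. Each camera call takes 0.05 s, during which the arm holds its last target. There are 200 camera calls.

## Working session

There is one attempt and no reset: what is moved stays moved. The work goes in short steps, Python scripts to look and compute and a tool call to move; the robot and the scene stay as the last step left them, time stands still between calls to the robot, and variables do not carry over. Pictures are saved under pics/ and viewed, at most 10 in all, crops included, and the job is handed in when it is done.

Besides the shell and the picture viewer there is one more tool, called after "Call:" as a command line: name --argument value ..., lists and objects as JSON in quotes. arm_command: Moves the arm, as the interface text tells. Its arguments: {"type":"object","properties":{"series":{"type":"array","items":{"type":"number"}},"force":{"type":"number"}},"required":["series"]}

```bash
ls; mkdir -p pics; python3 - <<'E'
from plant import telemetry, vision, ctrl
import cv2, pickle
s=telemetry.get_state(); print(s)
d={n:vision.read_camera(n) for n in("top","scene")}
pickle.dump(d,open('d0.pkl','wb'))
for n in d:
    cv2.imwrite(f'pics/{n}0.png',d[n]["color"]); print(n,d[n]["K"],d[n]["rvec"],d[n]["tvec"])
E
```

```text
pics
{'time': 0.0, 'qpos': array([-1.38499258e+00,  2.87169985e-01,  1.57817366e+00,  3.22349204e-05,
        1.27861416e+00, -1.49992749e-01]), 'dq': array([ 0.00147423,  0.00135842, -0.00164049, -0.00113816,  0.00096718,
       -0.00110769]), 'joint_efforts': array([-2.75782426e-03, -4.05982733e+01, -2.92629987e+01, -3.12162319e-04,
        5.78931067e-03,  3.60599358e-06]), 'eef_pos': array([ 0.22233191, -0.63656367,  0.2005462 ]), 'tcp_rot': array([ 9.85938259e-01,  1.67105808e-01, -5.74713514e-06, -1.18266519e-03]), 'contact_force': array([-0.98078184, -0.39956795,  0.20611129]), 'wrist_torque': array([0.02698963, 0.02606217, 0.00605526]), 'finger_force': 0.0, 'opening': 0.9947808458865945}
top [[363.76145637   0.         250.27239483]
 [  0.         363.76145637 192.92032911]
 [  0.           0.           1.        ]] [ 2.10996587 -2.10004953  0.21883459] [0.03588332 0.58626733 0.6948814 ]
scene [[478.67613162   0.         253.65950415]
 [  0.         478.67613162 192.49018132]
 [  0.           0.           1.        ]] [ 1.75895871  1.76014666 -0.74918338] [-0.00876266 -0.36745068  1.46292989]
```

View pics/top0.png

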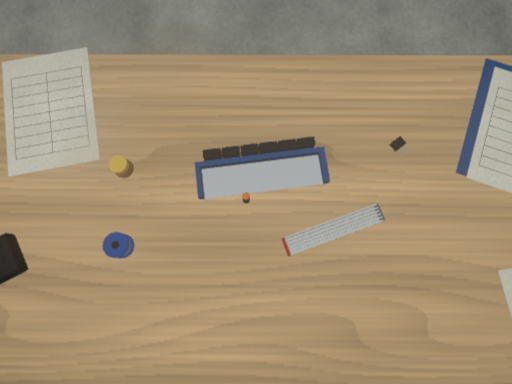

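View pics/scene0.png

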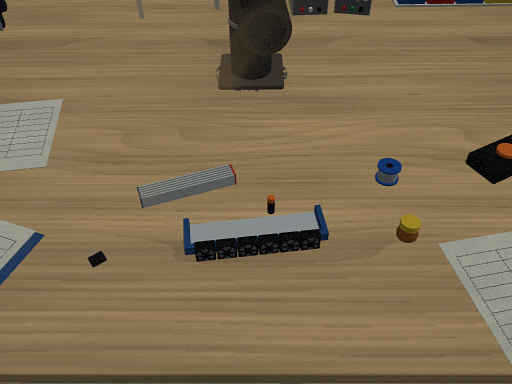

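The top view shows the heat sink with its red end near (287,246) and grey end near (381,212). The bay walls span (197,160)-(328,183), the post is at (246,197), the jar at (120,165), the spool at (118,245) and the rectifier at (398,143). The scene view agrees.

```bash
cat > h.py <<'E'
import numpy as np, cv2
from plant import telemetry, vision
def cam(c):
    R=cv2.Rodrigues(np.array(c["rvec"]))[0]; return R,-R.T@np.array(c["tvec"]).ravel()
def ray(c,uv,z):
    R,o=cam(c); uv=np.atleast_2d(uv).astype(float)
    d=(R.T@np.linalg.inv(c["K"])@np.c_[uv,np.ones(len(uv))].T).T
    return o+d*((z-o[2])/d[:,2])[:,None]
def proj(c,P): return cv2.projectPoints(np.array(P,float).reshape(-1,3),np.array(c["rvec"]),np.array(c["tvec"]),c["K"],None)[0][:,0]
def comps(m,amin):
    n,l,s,ce=cv2.connectedComponentsWithStats(m.astype(np.uint8)); 
    return [(s[i],ce[i],l==i) for i in range(1,n) if s[i][4]>=amin]
def masks(c):
    h=cv2.cvtColor(c["color"],cv2.COLOR_BGR2HSV).astype(int); H,S,V=h[...,0],h[...,1],h[...,2]
    return dict(red=((H<6)|(H>174))&(S>140)&(V>80),orange=(H>=4)&(H<14)&(S>190)&(V>120),blue=(H>105)&(H<130)&(S>120)&(V>50),
      grey=(S<55)&(V>110),yellow=(H>20)&(H<32)&(S>180)&(V>110),black=(V<50))
E
python3 - <<'E'
from h import *; import pickle
d=pickle.load(open('d0.pkl','rb')); c=d['top']; print(cam(c)[1],cam(d['scene'])[1])
m=masks(c)
for k in m:
    for s,ce,l in comps(m[k],6):
        if not(80<ce[0]<430 and 100<ce[1]<300): continue
        r=cv2.minAreaRect(np.argwhere(l)[:,::-1].astype(np.float32))
        print(k,s,ce.round(1),[np.round(x,1) for x in r], cv2.boxPoints(r).round(0).tolist(), ray(c,ce,.03)[0].round(3))
v=cv2.resize(c["color"][130:270,180:400],None,fx=3.6,fy=3.6,interpolation=cv2.INTER_CUBIC);cv2.imwrite('pics/z.png',v)
E
```

```text
[0.42480688 0.03278229 0.80394128] [1.29968009 0.0257505  0.76513347]
red [282 238   8  17  32] [285.7 246.4] [array([285.6, 246.2]), array([17.1,  1.7]), np.float64(68.2)] [[282.0, 239.0], [283.0, 238.0], [290.0, 254.0], [288.0, 254.0]] [ 0.478 -0.036  0.03 ]
blue [104 233  24  24 361] [115.8 245.3] [array([115.5, 244.5]), array([23., 23.]), np.float64(90.0)] [[104.0, 233.0], [127.0, 233.0], [127.0, 256.0], [104.0, 256.0]] [0.479 0.323 0.03 ]
blue [127 243   6  13  13] [130.6 249. ] [array([130.4, 249.4]), array([ 1.9, 13. ]), np.float64(22.6)] [[127.0, 255.0], [132.0, 243.0], [134.0, 244.0], [129.0, 256.0]] [0.471 0.291 0.03 ]
grey [405 145   4   5   6] [406.2 146.8] [array([406.5, 147. ]), array([4.9, 0.7]), np.float64(45.0)] [[405.0, 146.0], [405.0, 145.0], [409.0, 148.0], [408.0, 149.0]] [ 0.7   -0.309  0.03 ]
grey [318 146   7   6  12] [321.8 147.4] [array([322. , 147.5]), array([7.2, 3.6]), np.float64(33.7)] [[318.0, 147.0], [320.0, 144.0], [326.0, 148.0], [324.0, 151.0]] [ 0.698 -0.12   0.03 ]
grey [403 147   4   5   6] [404.2 148.8] [array([404.5, 149. ]), array([4.9, 0.7]),
[... 1300 characters left out ...]
), array([5., 0.]), np.float64(-90.0)] [[197.0, 192.0], [197.0, 192.0], [197.0, 187.0], [197.0, 187.0]] [0.601 0.155 0.03 ]
grey [ 285  204  100   51 1943] [333.9 228.7] [array([334.5, 228.4]), array([ 19.8, 100. ]), np.float64(69.9)] [[284.0, 236.0], [378.0, 202.0], [385.0, 220.0], [291.0, 255.0]] [ 0.516 -0.14   0.03 ]
grey [103 231  30  11  33] [117.1 234.5] [array([117.2, 235.5]), array([ 9.1, 29.1]), np.float64(86.1)] [[102.0, 232.0], [131.0, 230.0], [132.0, 239.0], [103.0, 241.0]] [0.501 0.322 0.03 ]
grey [103 250  14   8  16] [108.8 255. ] [array([108.8, 254.8]), array([14.8,  2.9]), np.float64(28.3)] [[102.0, 253.0], [103.0, 250.0], [116.0, 257.0], [115.0, 260.0]] [0.458 0.336 0.03 ]
```

View pics/z.png

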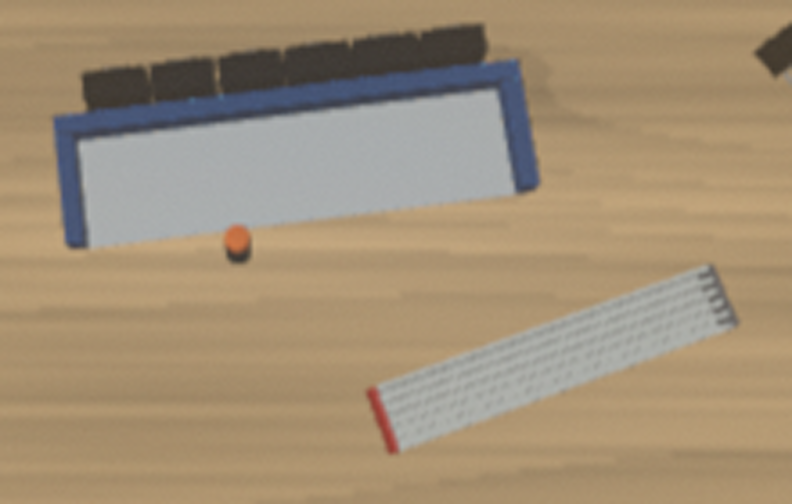

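The crop shows the bay's outer corners at about (55,117), (520,60), (538,190) and (67,248), and the orange top at (237,237). The heat sink's top corners are at (367,390), (392,453), (738,325) and (712,265), all in crop pixels.

```bash
cat >> h.py <<'E'
bay_o=np.load('bay.npy') if __import__('os').path.exists('bay.npy') else None
def tobay(P):
    b=bay_o; c,s=np.cos(b[2]),np.sin(b[2]); P=np.atleast_2d(P)[:,:2]-b[:2]; return P@np.array([[c,-s],[s,c]])
E
python3 - <<'E'
from h import *; import pickle
d=pickle.load(open('d0.pkl','rb')); c=d['top']
f=lambda L:(np.array(L,float)+.5)/3.6-.5+[180,130]
B=ray(c,f([(55,117),(520,60),(538,190),(67,248)]),.022)[:,:2]
n=np.linalg.norm
print('bay',B.round(4).tolist(),n(B[0]-B[1]),n(B[2]-B[3]),n(B[1]-B[2]),n(B[0]-B[3]))
yd=(B[0]-B[1])+(B[3]-B[2]); yaw=np.arctan2(-yd[0],yd[1]); ex=np.array([np.cos(yaw),np.sin(yaw)])
cen=B.mean(0); o=cen+ex*(41-12)/1000; print('bay origin',o,yaw)
np.save('bay.npy',[*o,yaw])
import h; h.bay_o=np.load('bay.npy')
P=ray(c,f([(237,237)]),.045); print('post',P,tobay(P))
S=ray(c,f([(367,390),(392,453),(738,325),(712,265)]),.03)[:,:2]
print('sink',S.round(4).tolist(),n(S[0]-S[1]),n(S[2]-S[3]),n(S[1]-S[2]),n(S[0]-S[3]), S.mean(0), tobay(S).round(4).tolist())
yd=S[0]-S[3]+S[1]-S[2]; print('sink yaw',np.arctan2(-yd[0],yd[1]))
for nme,uv,z in (('spool',(117,245),.04),('jar',(119,164),.045),('rect',(398,143),.01)):
  p=ray(c,[uv],z); print(nme,p,tobay(p))
c2=d['scene']; bo=h.bay_o
print('scene', [(k,s[1].round(1)) for k in('orange','red') for s in comps(masks(c2)[k],5)], proj(c2,P), proj(c2,np.r_[S[:2].mean(0),.03]))
E
```

```text
bay [[0.6653, 0.1636], [0.7035, -0.1273], [0.6195, -0.1351], [0.582, 0.1531]] 0.2933239954476727 0.2906390849973992 0.08438898597380079 0.08389552994074279
bay origin [0.67133973 0.01733032] 0.1301536080046263
post [[0.58444945 0.04899401 0.045     ]] [[-0.08204584  0.04267306]]
sink [[0.4959, -0.028], [0.4594, -0.0421], [0.5354, -0.2486], [0.5716, -0.2357]] 0.03913492124633351 0.038416960625534256 0.22011895131749382 0.2211113299823037 [ 0.51556272 -0.1385979 ] [[-0.1799, -0.0222], [-0.2179, -0.0314], [-0.1693, -0.2461], [-0.1317, -0.238]]
sink yaw 0.35108403755551953
spool [[0.47867203 0.31670196 0.04      ]] [[-0.15218373  0.32184521]]
jar [[0.65340093 0.32511466 0.045     ]] [[0.02215917 0.30750931]]
rect [[ 0.71632735 -0.2994829   0.01      ]] [[ 0.00348905 -0.31997238]]
scene [('orange', array([505.1, 148.5])), ('orange', array([271.2, 197.3])), ('red', array([302. ,   7.8])), ('red', array([343.7,   6.4])), ('red', array([232.7, 170.3]))] [[270.77210582 197.48461188]] [[233.2783556  169.32723764]]
```

```bash
cat >> h.py <<'E'
def toworld(p): b=bay_o; c,s=np.cos(b[2]),np.sin(b[2]); return np.array([[c,-s],[s,c]])@np.array(p)+b[:2]
def tool():
    s=telemetry.get_state(); from scipy.spatial.transform import Rotation as Rn
    R=Rn.from_quat(s["tcp_rot"]).as_matrix(); return s,R
def go(xy,z,yaw):
    "row (cm, deg) bringing the TCP to world xy,z with tool x at world yaw, pointing down"
    from scipy.spatial.transform import Rotation as Rn
    s,R=tool(); T=np.c_[[np.cos(yaw),np.sin(yaw),0],[np.sin(yaw),-np.cos(yaw),0],[0,0,-1]]
    return np.r_[R.T@(np.r_[xy,z]-s["eef_pos"])*100, Rn.from_matrix(R.T@T).as_rotvec(degrees=True)].round(2)
E
python3 - <<'E'
from h import *
print(go([.452,-.114],.10,.351),go([.452,-.114],.008,.351))
E
```

```text
[ 3.891e+01 -4.175e+01  1.017e+01 -1.200e-01 -2.000e-02 -8.700e-01] [ 3.890e+01 -4.173e+01  1.937e+01 -1.200e-01 -2.000e-02 -8.700e-01]
```

Call:
arm_command --series '[38.9,-41.7,10.1,0,0,-0.9,0.5,38.9,-41.7,10.1,0,0,-0.9,0.5,38.9,-41.7,10.1,0,0,-0.9,0.5,38.9,-41.7,10.1,0,0,-0.9,0.5,38.9,-41.7,10.1,0,0,-0.9,0.5,38.9,-41.7,10.1,0,0,-0.9,0.5,38.9,-41.7,10.1,0,0,-0.9,0.5,38.9,-41.7,10.1,0,0,-0.9,0.5,38.9,-41.7,10.1,0,0,-0.9,0.5,38.9,-41.7,10.1,0,0,-0.9,0.5]'

```text
time: 0.93
eef_pos: [0.3879, -0.2597, 0.1286]
tcp_rot: [0.985, 0.175, -0.0, -0.0]
contact_force: [0.4, -0.5, 0.6]
opening: 0.5
finger_force: 0.0
```

```bash
python3 - <<'E'
from h import *
s,R=tool();print(s['time'],s['eef_pos'],s['opening'],s['contact_force'])
print(go([.452,-.114],.10,.351),go([.452,-.114],.008,.351))
E
```

```text
0.9333 [ 0.38793811 -0.25969756  0.12864881] 0.500476980465071 [ 0.43251002 -0.50060858  0.58529715]
[ 1.102e+01 -1.148e+01  2.870e+00 -1.000e-02 -0.000e+00 -0.000e+00] [ 1.102e+01 -1.148e+01  1.207e+01 -1.000e-02 -0.000e+00 -0.000e+00]
```

Call:
arm_command --series '[11,-11.5,2.9,0,0,0,0.5,11,-11.5,2.9,0,0,0,0.5,11,-11.5,2.9,0,0,0,0.5,11,-11.5,2.9,0,0,0,0.5,11,-11.5,2.9,0,0,0,0.5,11,-11.5,6,0,0,0,0.5,11,-11.5,9,0,0,0,0.5,11,-11.5,11,0,0,0,0.5,11,-11.5,11.5,0,0,0,0.5,11,-11.5,11.5,0,0,0,0.5]'

```text
time: 1.77
eef_pos: [0.4498, -0.1154, 0.0125]
tcp_rot: [0.985, 0.175, -0.002, -0.001]
contact_force: [-0.4, -0.3, 0.2]
opening: 0.498
finger_force: 0.0
```

```bash
python3 - <<'E'
from h import *
s,R=tool();print(s['time'],s['eef_pos'],s['opening'],s['contact_force'])
print(go([.452,-.114],.008,.351))
c=vision.read_camera('top');cv2.imwrite('pics/a1.png',c['color'][120:340,150:450].repeat(2,0).repeat(2,1))
E
```

```text
1.7667 [ 0.44975332 -0.11541148  0.01248456] 0.4984563964234943 [-0.38456682 -0.3104657   0.17476732]
[ 0.26 -0.05  0.45 -0.19  0.19  0.01]
```

View pics/a1.png

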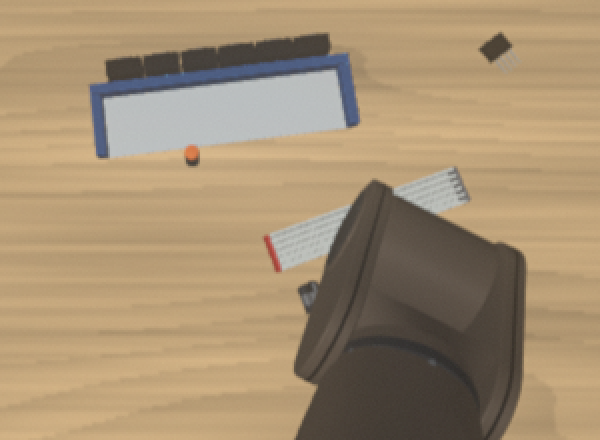

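The arm stands on the robot side of the bar, its fingers near (310,297) in the crop. The bar, with its red edge at (272,253), has not moved. Next I push the red end in an arc.

Call:
arm_command --series '[0.8,0,0.4,0,0,0,0.5,1.5,0,0.4,0,0,0,0.5,2.2,0,0.4,0,0,0,0.5,2.75,-0.12,0.4,0,0,2.5,0.5,3.3,-0.22,0.4,0,0,5,0.5,3.86,-0.3,0.4,0,0,7.5,0.5,4.42,-0.35,0.4,0,0,10,0.5,4.98,-0.37,0.4,0,0,12.5,0.5,5.54,-0.37,0.4,0,0,15,0.5,6.1,-0.35,0.4,0,0,17.5,0.5]'

```text
time: 2.65
eef_pos: [0.5093, -0.0915, 0.0113]
tcp_rot: [1.0, 0.022, 0.001, 0.0]
contact_force: [0.5, 0.6, -0.6]
opening: 0.5
finger_force: 0.0
```

```bash
cat >> h.py <<'E'
def look(save=None):
    c=vision.read_camera('top'); m=masks(c); out={}
    for s,ce,l in comps(m['red'],8):
        if 150<ce[0]<420 and 120<ce[1]<330:
            pts=np.argwhere(l)[:,::-1].astype(np.float32); p=ray(c,ce,.03)[0]
            vx,vy,_,_=cv2.fitLine(pts,cv2.DIST_L2,0,.01,.01).ravel(); e=ray(c,[ce-8*np.r_[vx,vy],ce+8*np.r_[vx,vy]],.03)[:,:2]
            t=e[1]-e[0]; t*=np.sign(t[0]); print('red world',p[:2].round(4),'bay',tobay(p).round(4),'yaw rel from plate',round(np.arctan2(t[1],t[0])-bay_o[2],3),'n',s[4])
    if save: cv2.imwrite(save,c['color'][100:340,150:450].repeat(2,0).repeat(2,1))
    return c,m
E
python3 - <<'E'
from h import *
s,R=tool();print(s['time'],s['eef_pos'],s['opening'],s['contact_force']); look('pics/a2.png')
E
```

```text
2.65 [ 0.50928821 -0.09153323  0.0113426 ] 0.5003888272030719 [ 0.46317837  0.63778815 -0.60910735]
red world [ 0.4866 -0.0334] bay [[-0.1898 -0.0263]] yaw rel from plate 0.207 n 20
```

View pics/a2.png

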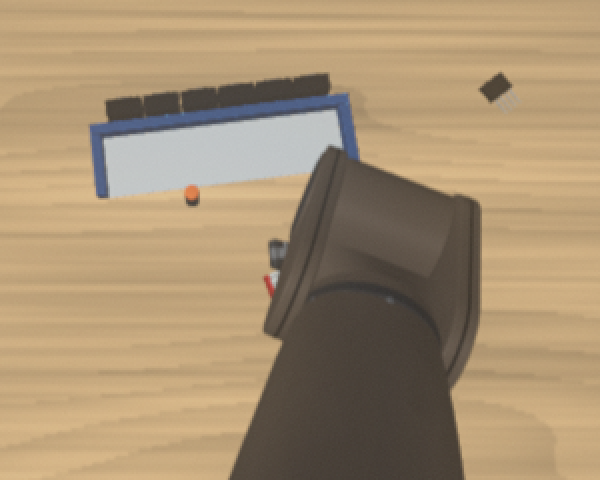

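The hand seems to have passed the bar's red end: the red plate is still near (272,285) in the crop and the finger is at (278,253). I'll check from the scene camera.

```bash
python3 - <<'E'
from h import *
c=vision.read_camera('scene');cv2.imwrite('pics/s2.png',cv2.resize(c['color'][120:270,110:350],None,fx=3.3,fy=3.3,interpolation=cv2.INTER_CUBIC))
E
```

```text
(no output)
```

View pics/s2.png

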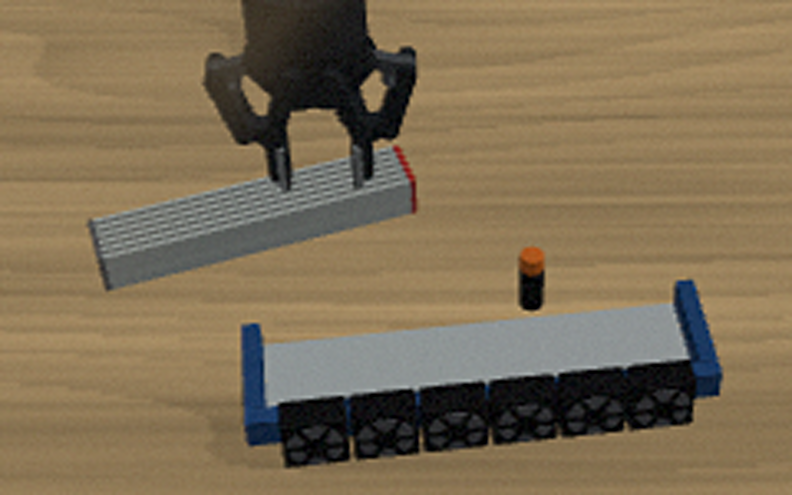

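The scene view shows the tips at (285,190) and (358,187) in the crop, seemingly over the bar's top. I'll check their real height with the scene ray and the top-view finger pixel.

```bash
python3 - <<'E'
from h import *
c=vision.read_camera('scene')
for uv in ((285,190),(358,187),(372,187)):
  for z in (.0,.011,.024,.032,.04): print(uv,z,ray(c,[np.array(uv)/3.3+[110,120]],z)[0].round(3))
s,R=tool();print(s['eef_pos'],s['qpos'],s['contact_force'],R.round(3).tolist())
for uv in ((285,190),(358,187)): pass
# bar corners in scene crop
for nm,uv,z in (('redtopfar',(397,148),.03),('redtopnear',(414,180),.03),('redbotnear',(415,212),0),('greybotnear',(108,289),0),('greytopnear',(103,256),.03),('greytopfar',(91,220),.03)):
  p=ray(c,[np.array(uv)/3.3+[110,120]],z)[0]; print(nm,p.round(3),tobay(p).round(3))
E
```

```text
(285, 190) 0.0 [ 0.473 -0.124  0.   ]
(285, 190) 0.011 [ 0.484 -0.121  0.011]
(285, 190) 0.024 [ 0.498 -0.119  0.024]
(285, 190) 0.032 [ 0.507 -0.117  0.032]
(285, 190) 0.04 [ 0.516 -0.116  0.04 ]
(358, 187) 0.0 [ 0.47  -0.071  0.   ]
(358, 187) 0.011 [ 0.482 -0.07   0.011]
(358, 187) 0.024 [ 0.496 -0.068  0.024]
(358, 187) 0.032 [ 0.504 -0.067  0.032]
(358, 187) 0.04 [ 0.513 -0.066  0.04 ]
(372, 187) 0.0 [ 0.47  -0.061  0.   ]
(372, 187) 0.011 [ 0.482 -0.06   0.011]
(372, 187) 0.024 [ 0.496 -0.059  0.024]
(372, 187) 0.032 [ 0.505 -0.058  0.032]
(372, 187) 0.04 [ 0.513 -0.057  0.04 ]
[ 0.50890401 -0.09163435  0.01113705] [-3.74550964e-01  1.88442562e-01  2.08483110e+00  1.59021837e-05
  8.66476707e-01  1.14825608e+00] [-0.90098775  0.83146132 -0.16566724] [[0.999, 0.048, 0.002], [0.048, -0.999, -0.001], [0.002, 0.001, -1.0]]
redtopfar [ 0.462 -0.043  0.03 ] [[-0.215 -0.032]]
redtopnear [ 0.495 -0.029  0.03 ] [[-0.18  -0.024]]
redbotnear [ 0.496 -0.03   0.   ] [[-0.18  -0.024]]
greybotnear [ 0.569 -0.234  0.   ] [[-0.134 -0.236]]
greytopnear [ 0.568 -0.232  0.03 ] [[-0.135 -0.234]]
greytopfar [ 0.534 -0.246  0.03 ] [[-0.171 -0.243]]
```

The fingertips ride about 25 mm above the TCP when half closed, so they passed over the bar without moving it. I'll lift, go back and shut the fingers.

```bash
python3 - <<'E'
from h import *
print(go([.446,-.110],.07,.351),go([.446,-.110],.012,.351))
E
```

```text
[ -6.36   1.54  -5.9    0.06  -0.09 -17.36] [ -6.37   1.53  -0.1    0.06  -0.09 -17.36]
```

Call:
arm_command --series '[0,0,-4,0,0,0,0.5,0,0,-6,0,0,0,0.5,-3,0.8,-6,0,0,-7,1,-6.4,1.5,-6,0,0,-13,1,-6.4,1.5,-6,0,0,-17.4,1,-6.4,1.5,-4,0,0,-17.4,1,-6.4,1.5,-2,0,0,-17.4,1,-6.4,1.5,0,0,0,-17.4,1,-6.4,1.5,0,0,0,-17.4,1,-6.4,1.5,0,0,0,-17.4,1]'

```text
time: 3.63
eef_pos: [0.4435, -0.1092, 0.0098]
tcp_rot: [0.985, 0.174, -0.001, -0.001]
contact_force: [1.0, -0.5, 0.7]
opening: -0.002
finger_force: 0.0
```

```bash
python3 - <<'E'
from h import *
s,R=tool();print(s['time'],s['eef_pos'],s['opening'],s['contact_force']); look()
print(go([.446,-.110],.012,.351))
c=vision.read_camera('scene');cv2.imwrite('pics/s3.png',cv2.resize(c['color'][100:250,110:350],None,fx=3.3,fy=3.3,interpolation=cv2.INTER_CUBIC))
print(proj(c,[s['eef_pos']])*3.3-np.array([110,100])*3.3)
E
```

```text
3.6333 [ 0.44350617 -0.10921891  0.00978743] -0.002100357828084433 [ 1.0256405  -0.45569683  0.66450795]
red world [ 0.4783 -0.0364] bay [[-0.1984 -0.0282]] yaw rel from plate 0.229 n 32
[ 0.12  0.07 -0.12  0.01 -0.01 -0.04]
[[307.1031853 218.6721561]]
```

View pics/s3.png

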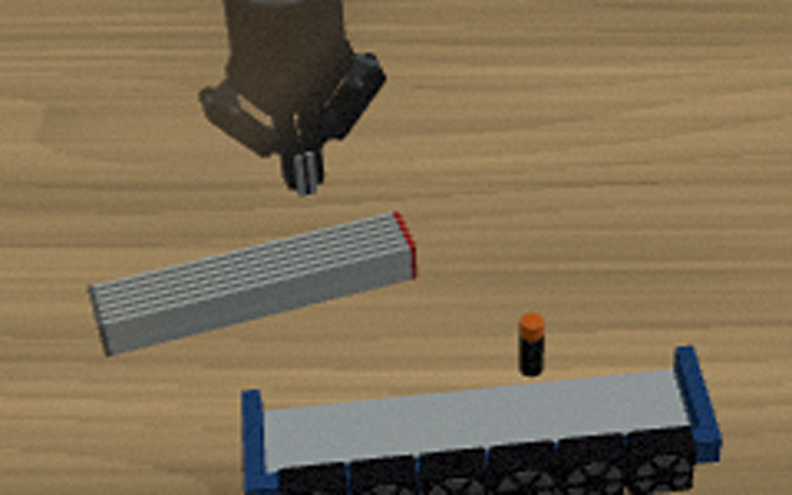

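With the fingers shut, the visible tip at (307,195) sits about 20 mm above the reported TCP, which projects to (307,219). The bar is untouched. I'll go down gently and check the height by force and image.

Call:
arm_command --series '[0,0,0.4,0,0,0,1,0,0,0.8,0,0,0,1,0,0,0.8,0,0,0,1]'

```text
time: 3.98
eef_pos: [0.4443, -0.1096, 0.0022]
tcp_rot: [0.985, 0.174, 0.0, 0.0]
contact_force: [0.6, 0.2, -0.2]
opening: 0.003
finger_force: 0.0
```

```bash
python3 - <<'E'
from h import *
from plant import ctrl
print([a for a in dir(ctrl) if a[0]!='_'],ctrl.grip_point_offset)
s,R=tool();print(s['time'],s['eef_pos'],s['contact_force'])
c=vision.read_camera('scene'); t=vision.read_camera('top')
p=proj(c,[s['eef_pos']])[0]; print(p)
# tip: lowest dark/pad pixel near TCP column vs clean background d0
import pickle; b=pickle.load(open('d0.pkl','rb'))['scene']['color'].astype(int)
df=np.abs(c['color'].astype(int)-b).max(2); x=int(round(p[0]))
for u in range(x-5,x+6): 
    col=np.where(df[:int(p[1])+15,u]>40)[0]; print(u,col.max() if len(col) else None,end=' ')
E
```

```text
['Unreachable', 'grip_point_offset', 'sign_off'] 0.0187
3.9833 [ 0.44434559 -0.10957191  0.00223634] [ 0.57778061  0.20147615 -0.21643081]
[203.15871778 168.86412875]
198 159 199 159 200 160 201 161 202 161 203 161 204 161 205 160 206 157 207 158 208 156
```

Call:
arm_command --series '[0,0,0.3,0,0,0,1,0,0,0.6,0,0,0,1,0,0,0.8,0,0,0,1,0,0,0.8,0,0,0,1]'

```text
time: 4.42
eef_pos: [0.4438, -0.1094, -0.0064]
tcp_rot: [0.985, 0.174, -0.001, -0.0]
contact_force: [-0.1, 0.1, 0.4]
opening: -0.003
finger_force: 0.0
```

```bash
cat >> h.py <<'E'
def tip():
    import pickle; s,R=tool(); c=vision.read_camera('scene'); b=pickle.load(open('d0.pkl','rb'))['scene']['color'].astype(int)
    p=proj(c,[s['eef_pos']])[0]; x=int(round(p[0])); df=np.abs(c['color'].astype(int)-b).max(2)
    rows=[np.where(df[:int(p[1])+15,u]>40)[0].max() for u in range(x-2,x+3)]; r=np.median(rows)+.5
    zs=np.linspace(-.02,.06,161); P=np.array([[*s['eef_pos'][:2],z] for z in zs]); v=proj(c,P)[:,1]
    print('t',s['time'],'tcp',s['eef_pos'].round(4),'F',s['contact_force'].round(1),'tip z',zs[np.argmin(abs(v-r))],rows)
E
python3 - <<'E'
from h import *
tip(); look()
E
```

```text
t 4.4167 tcp [ 0.4438 -0.1094 -0.0064] F [-0.1  0.1  0.4] tip z 0.019 [np.int64(164), np.int64(164), np.int64(163), np.int64(163), np.int64(163)]
red world [ 0.4785 -0.0362] bay [[-0.1981 -0.0281]] yaw rel from plate 0.234 n 33
```

The tip is at about 0.017 m with TCP z at -0.006 and no bench contact. So the real tip sits about 22 mm behind the reported TCP, and I'll allow for that. Now the arc push with half-open fingers held low.

Call:
arm_command --series '[0,0,0.6,0,0,0,0.5,0.5,0,0.6,0,0,0,0.5,1.5,0,0.6,0,0,0,0.5,2.6,0,0.6,0,0,0,0.5,3.18,-0.11,0.6,0,0,2.5,0.5,3.76,-0.22,0.6,0,0,5,0.5,4.35,-0.3,0.6,0,0,7.5,0.5,4.94,-0.34,0.6,0,0,10,0.5,5.53,-0.36,0.6,0,0,12.5,0.5,6.12,-0.35,0.6,0,0,15,0.5]'

```text
time: 5.35
eef_pos: [0.5008, -0.0847, -0.0117]
tcp_rot: [0.999, 0.044, -0.001, -0.0]
contact_force: [-3.7, 0.3, 3.1]
opening: 0.5
finger_force: 1.8
```

```bash
python3 - <<'E'
from h import *
s,R=tool();print(s['time'],s['eef_pos'],s['contact_force'],tobay(s['eef_pos']))
c=vision.read_camera('scene')
for k in ('red',):
  for st,ce,l in comps(masks(c)[k],5):
    if ce[1]>100: print('scene red',ce, ray(c,[ce],.022)[0].round(3),tobay(ray(c,[ce],.022)[0]).round(3))
look()
E
```

```text
5.35 [ 0.50083405 -0.08468502 -0.01168822] [-3.67709601  0.26474466  3.07972122] [[-0.18230374 -0.07902316]]
scene red [236.42105263 184.36842105] [ 0.519 -0.027  0.022] [[-0.156 -0.024]]
red world [ 0.5358 -0.0241] bay [[-0.1398 -0.0235]] yaw rel from plate -0.103 n 21
```

Call:
arm_command --series '[0.58,-0.11,0,0,0,2.5,0.5,1.16,-0.22,0,0,0,5,0.5,1.75,-0.3,0,0,0,7.5,0.5,2.34,-0.34,0,0,0,10,0.5,2.93,-0.36,0,0,0,12.5,0.5,3.52,-0.35,0,0,0,15,0.5,3.52,-0.35,0,0,0,15,0.5,0.5,-0.35,0,0,0,15,0.5,0,-0.3,-5,0,0,15,0.5,-8,-0.3,-9,0,0,15,0.5]'

```text
time: 6.28
eef_pos: [0.4682, -0.086, 0.0531]
tcp_rot: [0.996, -0.085, 0.002, 0.0]
contact_force: [1.2, -0.8, 2.9]
opening: 0.498
finger_force: 0.0
```

```bash
cat >> h.py <<'E'
def bar(save=None):
    c,m=look(save)
    g=m['grey'].copy(); b=None
    for st,ce,l in comps(g,300):
        if st[4]<3200 and 180<ce[0]<420 and 120<ce[1]<330:
            pts=np.argwhere(l)[:,::-1]; W=ray(c,pts,.03)[:,:2].astype(np.float32)
            r=cv2.minAreaRect(W*1000); print('grey blob',st[4],'bay c',tobay(np.array(r[0])/1000).round(4),'size mm',np.round(r[1],0),'corners bay',tobay(cv2.boxPoints(r)/1000).round(3).tolist())
    return c
E
python3 - <<'E'
from h import *
s,R=tool();print(s['time'],s['eef_pos'],s['contact_force'],tobay(s['eef_pos']))
bar('pics/b1.png')
E
```

```text
6.2833 [ 0.46823628 -0.08596197  0.05308017] [ 1.19486253 -0.82203287  2.89961427] [[-0.21479153 -0.07605857]]
red world [ 0.5663 -0.0249] bay [[-0.1096 -0.0283]] yaw rel from plate -0.285 n 8
grey blob 522 bay c [[-0.1101 -0.0656]] size mm [64. 46.] corners bay [[-0.142, -0.088], [-0.099, -0.103], [-0.078, -0.043], [-0.122, -0.028]]
grey blob 356 bay c [[-0.136  -0.1875]] size mm [120.  25.] corners bay [[-0.17, -0.238], [-0.146, -0.248], [-0.102, -0.137], [-0.126, -0.127]]
```

```bash
python3 - <<'E'
from h import *
w=toworld([-.205,-.29]); print(w,np.hypot(*w),go(w,.06,.130-.31+1.5708))
E
```

```text
[ 0.5057117  -0.29682308] 0.5863857602954091 [  7.72  20.09  -0.25   0.34  -0.12 -89.42]
```

Call:
arm_command --series '[0,5,-4,0,0,-10,0.8,2,8,-6,0,0,-20,0.8,3,11,-6,0,0,-30,0.8,5,15,-6,0,0,-37,0.8,7,19,-6,0,0,-45,0.8,7.7,20.1,-6,0,0,-52,0.8,7.7,20.1,-6,0,0,-60,0.8,7.7,20.1,-4,0,0,-67,0.8,7.7,20.1,-3,0,0,-74,0.8,7.7,20.1,0,0,0,-80,0.8]'

```text
time: 7.17
eef_pos: [0.5096, -0.2993, 0.0544]
tcp_rot: [0.859, 0.512, 0.002, 0.004]
contact_force: [1.8, -1.4, 1.0]
opening: 0.198
finger_force: 0.0
```

```bash
python3 - <<'E'
from h import *
s,R=tool();print(s['time'],s['eef_pos'],s['contact_force'],tobay(s['eef_pos']))
c=bar('pics/b1.png')
E
```

```text
7.1667 [ 0.50960203 -0.29927645  0.0543724 ] [ 1.81243287 -1.41893885  0.96400852] [[-0.20146099 -0.29293754]]
grey blob 2088 bay c [[-0.1336 -0.1378]] size mm [215.  46.] corners bay [[-0.189, -0.233], [-0.145, -0.247], [-0.078, -0.043], [-0.122, -0.028]]
```

View pics/b1.png

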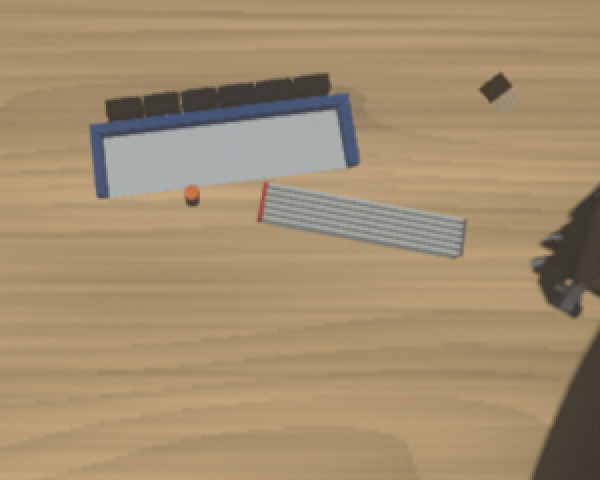

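The bar lies with its red corners at (266,183) and (259,221) and its grey corners at (466,219) and (459,257) in the crop, at about -0.317 rad to the bay. That is the angle I wanted. It needs about 25 mm more along its own normal before sliding in.

```bash
python3 - <<'E'
from h import *
w=toworld([-.182,-.122]); print(w,np.hypot(*w),go(w,-.012,.130-.317))
E
```

```text
[ 0.50671304 -0.12725894] 0.5224489839104359 [14.9  -7.73  5.82 -0.28  0.12 72.53]
```

Call:
arm_command --series '[-3,-7.7,-4,0,0,7,0.5,-3,-7.7,-4,0,0,14,0.5,4,-7.7,-4,0,0,21,0.5,8,-7.7,-4,0,0,28,0.5,12,-7.7,-4,0,0,35,0.5,14.9,-7.7,-4,0,0,42,0.5,14.9,-7.7,-4,0,0,49,0.5,14.9,-7.7,-4,0,0,56,0.5,14.9,-7.7,-4,0,0,63,0.5,14.9,-7.7,-4,0,0,70,0.5]'

```text
time: 8.05
eef_pos: [0.5115, -0.1281, 0.0916]
tcp_rot: [0.998, -0.064, 0.0, 0.0]
contact_force: [-0.1, -0.2, 0.3]
opening: 0.5
finger_force: 0.0
```

```bash
python3 - <<'E'
from h import *
w=toworld([-.182,-.122]); print(go(w,-.012,.130-.317))
E
```

```text
[-4.900e-01 -2.000e-02  1.036e+01  1.000e-02 -3.000e-02  3.430e+00]
```

Call:
arm_command --series '[-0.5,0,3,0,0,3.4,0.5,-0.5,0,7,0,0,3.4,0.5,-0.5,0,9.5,0,0,3.4,0.5,-0.5,0,10.4,0,0,3.4,0.5,-0.5,0,10.4,0,0,3.4,0.5,0.7,0.08,10.4,0,0,3.4,0.5,1.4,0.12,10.4,0,0,3.4,0.5,1.4,0.12,10.4,0,0,3.4,0.5]'

```text
time: 8.72
eef_pos: [0.528, -0.1332, -0.0102]
tcp_rot: [0.996, -0.09, 0.003, 0.001]
contact_force: [-0.4, 0.3, -0.7]
opening: 0.504
finger_force: 0.0
```

```bash
python3 - <<'E'
from h import *
s,R=tool();print(s['time'],s['eef_pos'],s['contact_force'],tobay(s['eef_pos']),np.arctan2(R[1,0],R[0,0])-bay_o[2])
bar()
E
```

```text
8.7167 [ 0.52801381 -0.13315965 -0.01024159] [-0.43459983  0.34628713 -0.71629507] [[-0.16164523 -0.13061535]] -0.31138034843233564
red world [ 0.5797 -0.0278] bay [[-0.0967 -0.0328]] yaw rel from plate -0.311 n 16
grey blob 669 bay c [[-0.1112 -0.0744]] size mm [81. 46.] corners bay [[-0.146, -0.106], [-0.102, -0.12], [-0.077, -0.043], [-0.12, -0.029]]
```

Call:
arm_command --series '[0.5,0,0,0,0,0,0.5,1,0,0,0,0,0,0.5,1.4,0,0,0,0,0,0.5,1.8,0,0,0,0,0,0.5,2.2,0,0,0,0,0,0.5,2.6,0,0,0,0,0,0.5,2.6,0,0,0,0,0,0.5]'

```text
time: 9.35
eef_pos: [0.5508, -0.1366, -0.0127]
tcp_rot: [0.996, -0.09, 0.0, -0.0]
contact_force: [-2.3, 0.2, 0.8]
opening: 0.5
finger_force: 0.8
```

```bash
python3 - <<'E'
from h import *
s,R=tool();print(s['time'],s['eef_pos'],s['contact_force'],tobay(s['eef_pos']),np.arctan2(R[1,0],R[0,0])-bay_o[2])
bar()
E
```

```text
9.35 [ 0.55082674 -0.1365829  -0.01271167] [-2.2619964   0.2277005   0.83648515] [[-0.13946954 -0.13697046]] -0.3112331641942697
```

Call:
arm_command --series '[-1.5,0,0,0,0,0,0.8,-2,0,-5,0,0,0,0.8,-2,3,-9,0,0,-7,0.8,0,7,-9,0,0,-14,0.8,0,11,-9,0,0,-21,0.8,0,15,-9,0,0,-28,0.8,0,15,-9,0,0,-35,0.8,0,15,-9,0,0,-42,0.8,0,15,-9,0,0,-49,0.8,0,15,-9,0,0,-56,0.8]'

```text
time: 10.23
eef_pos: [0.5239, -0.2852, 0.0774]
tcp_rot: [0.921, 0.39, 0.001, 0.001]
contact_force: [-0.2, -0.2, -0.0]
opening: 0.2
finger_force: 0.0
```

```bash
python3 - <<'E'
from h import *
s,R=tool();print(s['time'],s['eef_pos'],s['contact_force'],tobay(s['eef_pos']))
c=bar()
w=toworld([-.154,-.290]); print(w,np.hypot(*w),go(w,.06,.130-.315+1.571))
E
```

```text
10.2333 [ 0.52393166 -0.28524048  0.07736708] [-0.15432702 -0.23219449 -0.02722004] [[-0.18543088 -0.28088007]]
red world [ 0.5968 -0.031 ] bay [[-0.0802 -0.0382]] yaw rel from plate -0.318 n 8
[ 0.55628034 -0.29020397] 0.6274282088084382 [ 1.860e+00  2.690e+00  1.740e+00  1.400e-01  1.000e-02 -3.328e+01]
```

Call:
arm_command --series '[1.9,2.7,0,0,0,-7,0.8,1.9,2.7,0,0,0,-14,0.8,1.9,2.7,0,0,0,-21,0.8,1.9,2.7,0,0,0,-28,0.8,1.9,2.7,1,0,0,-33.3,0.8,1.9,2.7,1.7,0,0,-33.3,0.8,1.9,2.7,1.7,0,0,-33.3,0.8]'

```text
time: 10.87
eef_pos: [0.5552, -0.2886, 0.0582]
tcp_rot: [0.773, 0.634, -0.0, -0.001]
contact_force: [-1.1, 0.5, -1.4]
opening: 0.202
finger_force: 0.0
```

```bash
python3 - <<'E'
from h import *
s,R=tool();print(s['time'],s['eef_pos'],s['contact_force'],tobay(s['eef_pos']))
c=bar()
cv2.imwrite('pics/c1.png',cv2.resize(c['color'][130:260,180:400],None,fx=3.6,fy=3.6,interpolation=cv2.INTER_CUBIC))
E
```

```text
10.8667 [ 0.55517693 -0.2886056   0.05815253] [-1.07789345  0.53594944 -1.41543549] [[-0.15488663 -0.28827195]]
red world [ 0.5968 -0.031 ] bay [[-0.0802 -0.0382]] yaw rel from plate -0.318 n 8
```

View pics/c1.png

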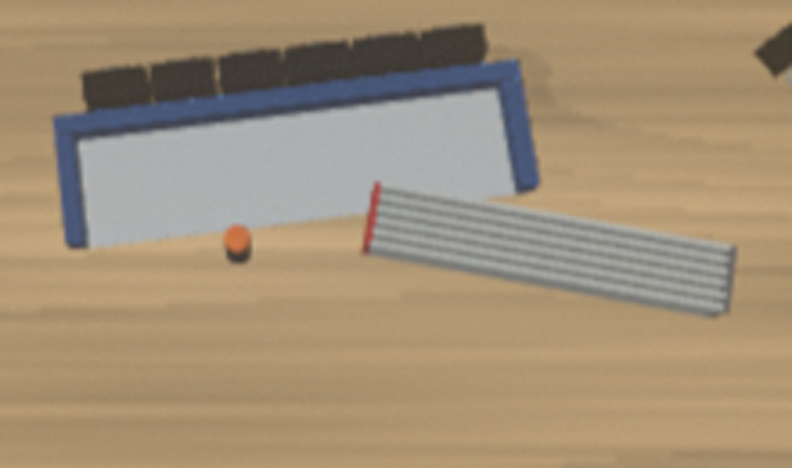

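The bar's corners are at red (377,183) and (366,251), grey (735,247) and (724,313), just clear of the cheek tip at (530,190).

```bash
python3 - <<'E'
from h import *; import pickle
c=pickle.load(open('d0.pkl','rb'))['top']
f=lambda L:(np.array(L,float)+.5)/3.6-.5+[180,130]
S=tobay(ray(c,f([(377,183),(366,251),(724,313),(735,247)]),.03)); print(S.round(4).tolist())
t=S[0]-S[3]; th=np.arctan2(-t[0],t[1]); n=np.array([np.cos(th),np.sin(th)]); u=np.array([-n[1],n[0]])
cen=(S[0]+S[3])/2-.02*n; print(th,cen,'red',cen+.11*u,'grey',cen-.11*u)
g=cen-.11*u; w=toworld(g-.041*u); print(go(w,-.012,bay_o[2]+th+np.pi/2))
E
```

```text
[[-0.0562, -0.0461], [-0.0972, -0.0334], [-0.1612, -0.2393], [-0.1227, -0.2538]]
-0.309428492460767 [-0.10850259 -0.14387803] red [-0.07500601 -0.03910218] grey [-0.14199916 -0.24865389]
[ 0.08  0.    7.09 -0.1  -0.05 -1.01]
```

Call:
arm_command --series '[0,0,2,0,0,-1,1,0,0,4,0,0,-1,1,0,0,6,0,0,-1,1,0,0,7,0,0,-1,1,0,0,7,0,0,-1,1,1,0,7,0,0,-1,1,2,0,7,0,0,-1,1,2.8,0,7,0,0,-1,1,3.4,0,7,0,0,-1,1,4,0,7,0,0,-1,1]'

```text
time: 11.75
eef_pos: [0.5649, -0.2506, -0.0082]
tcp_rot: [0.766, 0.643, -0.0, 0.002]
contact_force: [-0.4, -4.0, 1.1]
opening: -0.001
finger_force: 1.9
```

Call:
arm_command --series '[0.5,0,0,0,0,0,1,1,0,0,0,0,0,1,1.5,0,0,0,0,0,1,2,0,0,0,0,0,1,2.5,0.05,0,0,0,0,1,3,0.05,0,0,0,0,1,3.5,0.1,0,0,0,0,1,4,0.1,0,0,0,0,1]'

```text
time: 12.42
eef_pos: [0.5727, -0.212, -0.0086]
tcp_rot: [0.766, 0.642, -0.0, 0.002]
contact_force: [-0.7, -4.9, 3.4]
opening: -0.001
finger_force: 2.6
```

```bash
cat >> h.py <<'E'
def st():
    s,R=tool(); th=np.arctan2(R[1,0],R[0,0])-bay_o[2]; print('t',s['time'],'tcp',s['eef_pos'].round(4),'F',s['contact_force'].round(1),'bay',tobay(s['eef_pos']).round(4),'yaw rel',round(th,3))
E
python3 - <<'E'
from h import *
st(); look()
E
```

```text
t 12.4167 tcp [ 0.5727 -0.212  -0.0086] F [-0.7 -4.9  3.4] bay [[-0.1276 -0.2146]] yaw rel 1.265
```

```bash
cat >> h.py <<'E'
def red(name='top',zt=.03):
    c=vision.read_camera(name); h=cv2.cvtColor(c['color'],cv2.COLOR_BGR2HSV).astype(int)
    m=((h[...,0]<5)|(h[...,0]>172))&(h[...,1]>95)
    for s,ce,l in comps(m,4):
        p=ray(c,ce,zt)[0]
        if .42<p[0]<.72 and -.25<p[1]<.2:
            pts=np.argwhere(l)[:,::-1]; W=tobay(ray(c,pts,zt)); i=W[:,0].argsort()
            print(name,'red bay',tobay(p).round(4),'n',s[4],'x range',W[i[[0,-1]]].round(3).tolist())
    return c
E
python3 - <<'E'
from h import *
red(); red('scene',.02)
E
```

```text
top red bay [[-0.0634  0.0073]] n 26 x range [[-0.082, 0.013], [-0.045, 0.002]]
scene red bay [[-0.0593  0.0059]] n 74 x range [[-0.091, 0.012], [-0.029, -0.0]]
```

Call:
arm_command --series '[0.4,0.05,0.2,0,0,0.3,1,0.8,0.1,0.3,0,0,0.6,1,1.2,0.15,0.3,0,0,1,1,1.6,0.2,0.3,0,0,1.4,1,2,0.25,0.3,0,0,1.8,1,2.4,0.3,0.3,0,0,2.2,1,2.4,0.3,0.3,0,0,2.2,1]'

```text
time: 13.15
eef_pos: [0.579, -0.1867, -0.013]
tcp_rot: [0.779, 0.627, 0.0, -0.0]
contact_force: [0.5, -2.0, 1.4]
opening: 0.002
finger_force: 1.0
```

```bash
python3 - <<'E'
from h import *
st(); red(); red('scene',.02)
E
```

```text
t 13.15 tcp [ 0.579  -0.1867 -0.013 ] F [ 0.5 -2.   1.4] bay [[-0.118  -0.1903]] yaw rel 1.226
top red bay [[-0.0553  0.031 ]] n 24 x range [[-0.072, 0.036], [-0.039, 0.028]]
scene red bay [[-0.0554  0.0311]] n 74 x range [[-0.085, 0.037], [-0.023, 0.024]]
```

Call:
arm_command --series '[-0.6,0,0,0,0,0,1,-0.6,-0.6,0,0,0,0,1,-0.6,-1.3,0,0,0,0,1,-0.2,-1.3,0,0,0,0,1,0.2,-1.3,0,0,0,0,1,0.5,-1.3,0,0,0,0,1,0.9,-1.3,0,0,0,0.5,1,1.3,-1.3,0,0,0,1,1,1.7,-1.3,0,0,0,1.5,1,1.7,-1.3,0,0,0,1.5,1]'

```text
time: 14.08
eef_pos: [0.57, -0.1674, -0.0129]
tcp_rot: [0.787, 0.617, 0.0, -0.0]
contact_force: [1.0, -0.8, -0.8]
opening: 0.001
finger_force: 0.0
```

```bash
python3 - <<'E'
from h import *
st(); red(); red('scene',.02)
E
```

```text
t 14.0833 tcp [ 0.57   -0.1674 -0.0129] F [ 1.  -0.8 -0.8] bay [[-0.1245 -0.17  ]] yaw rel 1.2
top red bay [[-0.0476  0.0476]] n 24 x range [[-0.065, 0.053], [-0.03, 0.042]]
scene red bay [[-0.0466  0.0471]] n 54 x range [[-0.077, 0.054], [-0.015, 0.04]]
```

Call:
arm_command --series '[-0.4,0.3,0,0,0,-1.5,1,-0.4,0.8,0,0,0,-3,1,0,0.8,0,0,0,-3,1,0.5,0.75,0,0,0,-3,1,1,0.7,0,0,0,-3,1,1.4,0.7,0,0,0,-3,1,1.8,0.7,0,0,0,-3,1,2.2,0.7,0,0,0,-3,1,2.6,0.65,0,0,0,-3,1,3,0.65,0,0,0,-3,1]'

```text
time: 15.02
eef_pos: [0.5836, -0.1409, -0.0124]
tcp_rot: [0.77, 0.638, -0.0, 0.001]
contact_force: [-0.6, -3.8, 2.7]
opening: -0.001
finger_force: 2.3
```

```bash
python3 - <<'E'
from h import *
st(); red(); red('scene',.02)
E
```

```text
t 15.0167 tcp [ 0.5836 -0.1409 -0.0124] F [-0.6 -3.8  2.7] bay [[-0.1076 -0.1455]] yaw rel 1.253
top red bay [[-0.0365  0.0725]] n 25 x range [[-0.055, 0.078], [-0.018, 0.067]]
scene red bay [[-0.0331  0.0728]] n 57 x range [[-0.064, 0.08], [-0.003, 0.069]]
```

Call:
arm_command --series '[0.4,0,0,0,0,0,1,0.8,0,0,0,0,0,1,1.2,0,0,0,0,0,1,1.6,0,0,0,0,0,1,2,0,0,0,0,0,1,2.4,0,0,0,0,0,1,2.4,0,0,0,0,0,1]'

```text
time: 15.7
eef_pos: [0.5878, -0.1162, -0.013]
tcp_rot: [0.77, 0.638, 0.0, -0.0]
contact_force: [-0.6, -2.7, 1.9]
opening: 0.002
finger_force: 1.0
```

```bash
python3 - <<'E'
from h import *
st(); red(); red('scene',.02)
E
```

```text
t 15.7 tcp [ 0.5878 -0.1162 -0.013 ] F [-0.6 -2.7  1.9] bay [[-0.1002 -0.1215]] yaw rel 1.253
top red bay [[-0.0259  0.0959]] n 28 x range [[-0.046, 0.101], [-0.006, 0.09]]
scene red bay [[-0.0268  0.0957]] n 47 x range [[-0.055, 0.104], [-0.003, 0.092]]
```

Call:
arm_command --series '[-1.5,0,0,0,0,0,1,-2,0,-3,0,0,0,1,-2,0,-7,0,0,7,1,-2,0,-9,0,0,14,1,-2,-2,-9,0,0,21,1,-2,-4,-9,0,0,28,1,-2,-6,-9,0,0,35,1,-2,-6,-9,0,0,42,1,-2,-6,-9,0,0,49,1,-2,-6,-9,0,0,56,1]'

```text
time: 16.63
eef_pos: [0.5237, -0.1255, 0.0763]
tcp_rot: [0.98, 0.198, -0.001, -0.001]
contact_force: [0.6, 0.4, 0.2]
opening: 0.003
finger_force: 0.0
```

```bash
python3 - <<'E'
from h import *
st(); c=red()
w=toworld([-.122,-.031]); print(go(w,.06,bay_o[2]-.31))
E
```

```text
t 16.6333 tcp [ 0.5237 -0.1255  0.0763] F [0.6 0.4 0.2] bay [[-0.1649 -0.1225]] yaw rel 0.268
top red bay [[-0.0262  0.096 ]] n 27 x range [[-0.046, 0.101], [-0.006, 0.09]]
[ 6.52 -7.72  1.64 -0.13  0.08 32.91]
```

Call:
arm_command --series '[3,-4,0,0,0,7,1,6.5,-7.7,0,0,0,14,1,6.5,-7.7,0,0,0,21,1,6.5,-7.7,0,0,0,28,1,6.5,-7.7,1.5,0,0,33,1,6.5,-7.7,4,0,0,33,1,6.5,-7.7,6.5,0,0,33,1,6.5,-7.7,8.8,0,0,33,1,6.5,-7.7,8.8,0,0,33,1]'

```text
time: 17.43
eef_pos: [0.5493, -0.0284, -0.0164]
tcp_rot: [0.996, -0.084, -0.006, -0.001]
contact_force: [-1.3, -0.8, -0.3]
opening: 0.002
finger_force: 0.0
```

```bash
python3 - <<'E'
from h import *
st(); red()
E
```

```text
t 17.4333 tcp [ 0.5493 -0.0284 -0.0164] F [-1.3 -0.8 -0.3] bay [[-0.127  -0.0295]] yaw rel -0.299
top red bay [[-0.0262  0.096 ]] n 27 x range [[-0.046, 0.101], [-0.006, 0.09]]
```

Call:
arm_command --series '[1,0,-0.3,0,0,0,1,1.9,0,-0.3,0,0,0,1,2.4,0,-0.3,0,0,-1,1,2.9,0.1,-0.3,0,0,-2.2,1,3.4,0.15,-0.3,0,0,-3.5,1,3.9,0.2,-0.3,0,0,-4.8,1,4.4,0.25,-0.3,0,0,-6.2,1,4.8,0.3,-0.3,0,0,-7.4,1,5.1,0.3,-0.3,0,0,-8.5,1]'

```text
time: 18.23
eef_pos: [0.6045, -0.0412, -0.0078]
tcp_rot: [1.0, -0.01, -0.0, 0.0]
contact_force: [-4.7, 0.4, 3.3]
opening: -0.003
finger_force: 2.1
```

```bash
python3 - <<'E'
from h import *
st(); red(); red('scene',.02)
E
```

```text
t 18.2333 tcp [ 0.6045 -0.0412 -0.0078] F [-4.7  0.4  3.3] bay [[-0.0739 -0.0494]] yaw rel -0.15
top red bay [[-0.0208  0.094 ]] n 21 x range [[-0.042, 0.097], [-0.003, 0.092]]
scene red bay [[-0.0274  0.0959]] n 34 x range [[-0.05, 0.099], [-0.003, 0.089]]
```

Call:
arm_command --series '[0.4,0,0.3,0,0,-2,1,0.8,0.05,0.4,0,0,-4,1,1.2,0.1,0.4,0,0,-6,1,1.6,0.1,0.4,0,0,-7.5,1,1.9,0.1,0.4,0,0,-8.5,1,2.1,0.1,0.4,0,0,-8.5,1,2.1,0.1,0.4,0,0,-8.5,1]'

```text
time: 18.92
eef_pos: [0.6258, -0.0425, -0.012]
tcp_rot: [0.998, 0.063, 0.001, 0.0]
contact_force: [-1.2, 0.4, -0.4]
opening: 0.001
finger_force: 0.3
```

```bash
python3 - <<'E'
from h import *
st(); red(); red('scene',.02)
E
```

```text
t 18.9167 tcp [ 0.6258 -0.0425 -0.012 ] F [-1.2  0.4 -0.4] bay [[-0.053  -0.0534]] yaw rel -0.005
top red bay [[-0.021   0.0949]] n 28 x range [[-0.042, 0.094], [-0.002, 0.097]]
scene red bay [[-0.0292  0.0974]] n 30 x range [[-0.05, 0.099], [-0.005, 0.096]]
```

Call:
arm_command --series '[0.2,0,0,0,0,0,1,0.4,0,0,0,0,0,1,0.5,0,0,0,0,0,1,0.5,0,0,0,0,0,1]'

```text
time: 19.35
eef_pos: [0.628, -0.0419, -0.0116]
tcp_rot: [0.998, 0.063, -0.003, -0.0]
contact_force: [-8.9, -1.4, 6.5]
opening: -0.001
finger_force: 4.3
```

```bash
python3 - <<'E'
from h import *
st(); red()
E
```

```text
t 19.35 tcp [ 0.628  -0.0419 -0.0116] F [-8.9 -1.4  6.5] bay [[-0.0506 -0.0531]] yaw rel -0.003
top red bay [[-0.017   0.0955]] n 24 x range [[-0.037, 0.096], [-0.0, 0.097]]
```

Call:
arm_command --series '[-0.8,0,0,0,0,0,1,-1,-1.5,0,0,0,0,1,-1,-3,0,0,0,0,1,-1,-5.5,0,0,0,0,1,-1,-6,0,0,0,0,1,-0.5,-6,0,0,0,0,1,0,-6,0,0,0,0,1,0.3,-6,0,0,0,0,1,0.5,-6,0,0,0,0,1,0.5,-6,0,0,0,0,1]'

```text
time: 20.23
eef_pos: [0.6194, 0.0187, -0.013]
tcp_rot: [0.998, 0.064, -0.012, -0.001]
contact_force: [-21.9, 0.4, 15.4]
opening: 0.0
finger_force: 10.8
```

```bash
python3 - <<'E'
from h import *
st(); red()
E
```

```text
t 20.2333 tcp [ 0.6194  0.0187 -0.013 ] F [-21.9   0.4  15.4] bay [[-0.0514  0.0081]] yaw rel -0.003
```

Call:
arm_command --series '[-1,0,0,0,0,0,1,-3,0,0,0,0,0,1,-5,0,-4,0,0,0,1,-6,3,-8,0,0,0,1,-8,7,-12,0,0,0,1,-10,11,-14,0,0,0,1,-12,15,-14,0,0,0,1,-12,18,-14,0,0,0,1,-12,20,-14,0,0,0,1]'

```text
time: 21.03
eef_pos: [0.534, -0.1976, 0.1306]
tcp_rot: [0.998, 0.063, 0.002, 0.001]
contact_force: [1.8, 0.2, 0.2]
opening: -0.001
finger_force: 0.0
```

```bash
python3 - <<'E'
from h import *
st(); c=red(); red('scene',.02)
cv2.imwrite('pics/f.png',cv2.resize(c['color'][140:220,180:350],None,fx=4.7,fy=4.7,interpolation=cv2.INTER_CUBIC))
P=[list(toworld([x,y]))+[.03] for y in(-.1,0,.1) for x in(0,-.04)]
print(((proj(c,P)-[180,140]+.5)*4.7-.5).round(0).tolist())
E
```

```text
t 21.0333 tcp [ 0.534  -0.1976  0.1306] F [1.8 0.2 0.2] bay [[-0.1641 -0.1953]] yaw rel -0.004
top red bay [[-0.0174  0.0953]] n 24 x range [[-0.037, 0.096], [-0.0, 0.097]]
scene red bay [[-0.0267  0.0978]] n 33 x range [[-0.05, 0.099], [-0.005, 0.096]]
[[588.0, 64.0], [601.0, 145.0], [379.0, 90.0], [390.0, 171.0], [168.0, 115.0], [177.0, 197.0]]
```

View pics/f.png

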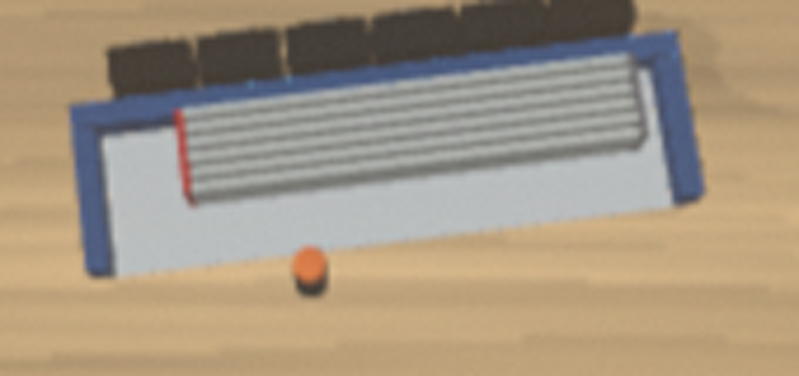

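The bar's far edge runs from (180,110) to (632,54) along the back stop. The red end sits behind the post, which is at (310,270), and the hand is clear.

```bash
python3 -c "
from plant import ctrl
print(ctrl.sign_off())"
```

```text
the job is handed in; nothing more can be done
None
```

I pushed the heat sink home in the blue bay, flush along the back stop with its red end behind the post and the hand clear, and handed the job in at about 21 s; no verdict came back.

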